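# Let the waiting discs into the lever-lid disc box

## Robot

A 6-joint arm with a two-finger parallel gripper is mounted at the origin on the work surface. World frame = base frame: x ahead of the robot, y to its left, z up, the work surface at z = 0. Lengths are in m, angles in rad, forces in N, time in s.
With the tool pointing down it reaches from about 0.35 to 0.925 m from the base axis. Payload 6.4 kg.
Tool frame: the origin (TCP) lies midway between the tips of the shut fingers; the grasp point (between the pads) lies 19 mm behind it (pinch_z is the distance from the TCP to the grasp point, in m); z points along the fingers, x is the direction in which the jaws open and shut, and the axes are right-handed (so a half turn about z gives the same grasp; the last joint's range is limited). The gripper opens to 85 mm and grips with 20 to 120 N. Pads are 22 mm wide; open, the fingers measure 114 mm over their backs; the gripper's body (76 mm by 85 mm) begins 54 mm behind the grasp point. The pads swing forward as they close: fully open they stand 13 mm farther back than shut.
Start: joints at [-1.444, 0.245, 1.558, -0, 1.339, -0.174], TCP at [0.193, -0.621, 0.231] pointing down, gripper open.
Joint ranges: [-3.13, 3.13], [-1.02, 2.26], [0.13, 2.54], [-0.95, 4.09], [0.21, 2.88], [-2.74, 2.74]. Speed limits (rad/s): [2.57, 2.57, 3.14, 3.14, 3.14, 3.14].

## Interface

Orientations are given as a unit quaternion [w, x, y, z].
In Python, from workcell import * gives the robot as it stands. Calls block until the motion is done:
- move_to(position, orientation): joint-space move of the TCP to a pose.
- move_linear(position, attitude=None, v=0.15, until_force=None): straight line of the TCP; attitude=None keeps the orientation; v is the mean speed in m/s. With until_force (N) it stops when the force on the tool has changed by that much, and returns True; else False.
- set_joints(angles): joint-space move.
- move_gripper(opening): finger opening in m; the grip force is fixed at half the most; returns when the fingers have stopped.
- hold(seconds).
- inverse_kinematics(position, orientation): joint angles nearest the present ones, or None.
- sense(): the state.
- capture(name): name is "scene" or "top"; returns a dict with "frame" (480x640x3 uint8, red, green, blue), "depth" (480x640 float32, m along the optical axis (not along the pixel's ray), 0 where there is no reading), "fx", "fy", "cx", "cy" (pixels), "origin" and "orientation" of the camera in the world. Camera axes: x right, y down, z forward; pixel columns grow to the right and rows downward; lengths in m; the calibration is good to about 2 mm. A picture is of the moment at which its call begins.
A pose or a line that the arm cannot do raises MotionError and nothing moves.
- finish_job(): hands the job in, once; it reports no verdict.
Trained networks look in a picture, given as the dict that the camera call returned (one of the last four; its "shot" number tells which), for a name from the list of things; names that differ only in an ending like _2 or _b are one class to them, and where a whole thing is asked for, a point or a joint stands for the part that bears it (a point fixed in the world has none). Each returns a list of dicts, best first, with "conf" (0 to 1); they miss things now and then, are a little off and sometimes report something else, mostly with a low value. They report only what shows in the picture. A call takes as long as a camera call.
- recognise(picture, thing): "point" ([column, row] in pixels, amid what is visible of it).
- silhouettes(picture, thing): "pixels" (480x640 bool, what is visible of it) and "point" ([column, row] in pixels, amid what is visible of it).
- mark_of(picture, thing): "point" ([column, row] in pixels: a listed point, or the origin of a listed thing).
The state is a dict: "time": time; "q": joint angles; "joint_velocities": joint speeds; "tau": joint torques, N m; "ee_pos": TCP position; "tool_rot": TCP orientation; "contact_force": force on the tool from outside, world axes, zero at the start; "torque": the same for the moment, N m; "gripper_width": finger opening in m.
Only numpy, scipy, OpenCV 4.12 (cv2) and the standard library are available. Lean on these libraries where they do the work, as an engineer would, in place of code of your own. Each camera call takes 0.05 s, during which the arm holds its last target.

## Task

With a fingertip, press the paddle of the lever at the front of the wooden disc box all the way down so that the lid lifts fully and both discs waiting in the chute roll into the box. Once both are in, ease the lever back up slowly so that the lid comes down shut without slamming, and move clear. Nothing is to be picked up: do not touch the lid or the waiting discs, use nothing but the fingers on the lever, and leave the cup, the stacked discs and the shelf with the bookend alone.

Things in the scene. Friction and masses are not known exactly. Their poses are not given: they have to be found in the camera images.
- box: Fixed maple box, 166 (x) by 200 (y) by 95 mm high, walls and floor 8 mm, a flat lid on top (upper face at 105 mm). Origin: centre of its underside. Its -x side is the front, roughly towards the robot. A 25 mm wide chute sticks out 110 mm from the front wall at y = +45 mm, outer end about 115 mm high, and slopes down into a notch in the wall. Inside: x -75..75, y -92..92 mm, floor at z = 8 mm.
- lid (a joint): Lid angle about the hinge along the box's rear (+x) top edge, rad: 0 = shut, about 0.96 = fully lifted (lever all the way down). A push rod links it to the lever: it rises as the lever is pressed and falls by its own weight as the lever comes up. Nothing damps it: it slams if the lever is let go; coming down over two seconds or more is gentle.
- lid_edge (a point): Middle of the lid's front edge, on its upper face (105 mm above the counter when shut), 172 mm from the hinge line. A flap 28 mm wide and 31 mm deep hangs from this edge in front of the notch (y = +45 mm) and holds back the waiting discs.
- lever (a joint): Angle of the steel lever outside the box's right (-y) wall, rad: 0 = at rest (paddle up), 0.40 = pressed right down on its stop. Pivot: level axis along the box's y at box x = -20, z = 50 mm. The lid turns 2.4 times as far. The lid's weight pushes it back up, so it follows a rising fingertip. Pressing takes about 2 to 5 N at the paddle.
- paddle (a point): Centre of the upper face of the lever's dark steel paddle (36 by 40 mm, 8 mm thick), ahead of the box's front right corner, 63 mm from the front wall, 130 mm from the pivot. It moves with the lever. At rest it is 84 mm above the counter and leans 0.2 rad (robot side higher); pressed right down, 32 mm and leaning as much the other way; its path is almost vertical (3 mm sideways).
- disc_a: Lower of the two waiting wooden discs, 32 mm in diameter, 10 mm thick, standing on edge in the chute and resting against the lid's flap. Origin at the disc's centre. When the lid lifts, it rolls through the notch and drops into the box by itself within about a second.
- disc_b: Upper of the two waiting discs, the same size, on edge in the chute behind disc_a; origin at its centre. It rolls in behind disc_a.
- cup: Clear plastic cup, 76 mm across the rim, 85 mm high, standing empty on the counter to the right of the box. Origin: centre of its underside. Leave alone.
- bookend: Low plywood shelf 340 by 130 mm, 80 mm high, with four score books and a grey bookend held by a small aluminium clamp, up to 215 mm high, on the far right of the counter. Fixed. Origin: centre of its underside. Leave alone.
- st0: Spare wooden disc, 32 mm across, 10 mm thick, lying flat: level 1 of the first stack of three on the counter to the left of the box. Origin: centre of its underside. Leave alone.
- st1: Spare wooden disc, 32 mm across, 10 mm thick, lying flat: level 2 of the first stack of three on the counter to the left of the box. Origin: centre of its underside. Leave alone.
- st2: Spare wooden disc, 32 mm across, 10 mm thick, lying flat: level 3 of the first stack of three on the counter to the left of the box. Origin: centre of its underside. Leave alone.
- st3: Spare wooden disc, 32 mm across, 10 mm thick, lying flat: level 1 of the second stack of three on the counter to the left of the box. Origin: centre of its underside. Leave alone.
- st4: Spare wooden disc, 32 mm across, 10 mm thick, lying flat: level 2 of the second stack of three on the counter to the left of the box. Origin: centre of its underside. Leave alone.
- st5: Spare wooden disc, 32 mm across, 10 mm thick, lying flat: level 3 of the second stack of three on the counter to the left of the box. Origin: centre of its underside. Leave alone.

How it is judged:
On the way:
1. the lid is lifted fully by the lever (over 0.75 rad) and both waiting discs are inside the box (value of joint lid above 0.75 rad and x of disc_a in the frame of box between -0.075 and 0.075 m and y of disc_a in the frame of box between -0.092 and 0.092 m and z of disc_a in the frame of box between 0.008 and 0.06 m and x of disc_b in the frame of box between -0.075 and 0.075 m and y of disc_b in the frame of box between -0.092 and 0.092 m and z of disc_b in the frame of box between 0.008 and 0.06 m), for 0.2 s.
At the end, for the whole second after the job is handed in: The lid is shut (under 0.04 rad) with the lever back up (under 0.03 rad), and both formerly waiting discs are at rest inside the box (within its inner walls, centres below 60 mm) (value of joint lid below 0.04 rad and value of joint lever below 0.03 rad and x of disc_a in the frame of box between -0.075 and 0.075 m and y of disc_a in the frame of box between -0.092 and 0.092 m and z of disc_a in the frame of box between 0.008 and 0.06 m and x of disc_b in the frame of box between -0.075 and 0.075 m and y of disc_b in the frame of box between -0.092 and 0.092 m and z of disc_b in the frame of box between 0.008 and 0.06 m and linear speed of each of disc_a, disc_b below 0.03 m/s); the robot touches nothing.
It fails at once if the lid slams: it falls faster than 2 rad/s when nearly shut (below 0.3 rad) (value of joint lid below 0.3 rad and velocity of joint lid below -2 rad/s).
It fails at once if the robot touches the lid, or a part of it other than the fingers pushes the box or its lever (contact force between the arm and box above 2 N or contact force between any of the arm, the fingers and lid above 1 N).
It fails at once if the robot touches, carries or lifts a waiting disc (contact force between any of the arm, the fingers and disc_a above 0.3 N or contact force between any of the arm, the fingers and disc_b above 0.3 N or height (world z) of any of disc_a, disc_b above 0.125 m).
It fails at once if the cup or a stacked disc is touched, moved by more than 10 mm or lifted (distance of any of st0, st1, st2, st3, st4, st5, cup from where it was at the start of the episode above 0.01 m or contact force between any of the arm, the fingers and st0 above 0.5 N or contact force between any of the arm, the fingers and st1 above 0.5 N or contact force between any of the arm, the fingers and st2 above 0.5 N or contact force between any of the arm, the fingers and st3 above 0.5 N or contact force between any of the arm, the fingers and st4 above 0.5 N or contact force between any of the arm, the fingers and st5 above 0.5 N or contact force between any of the arm, the fingers and cup above 0.5 N).
It fails at once if the robot bumps the shelf with the bookend (contact force between any of the arm, the fingers and bookend above 2 N).
It also fails if it takes over 35 s, if anything falls off the work surface, if the arm or the gripper's body presses on something with over 40 N, if the wrist force passes 120 N, or if a joint passes its speed limit or range.

## Working session

There is one attempt and no reset: what is moved stays moved. The work goes in short steps, each a Python script; the robot and the scene stay as the last script left them, time stands still between calls to the robot, and variables do not carry over. Pictures are saved under pics/ and viewed, and the job is handed in when it is done.

```bash
mkdir -p pics; cat > h.py <<'E'
from workcell import *
import numpy as np, cv2
from scipy.spatial.transform import Rotation as R
def Rq(q): return R.from_quat([q[1],q[2],q[3],q[0]]).as_matrix()
def p3(c,u,v,d=None,z=None):
    r=np.array([(u-c["cx"])/c["fx"],(v-c["cy"])/c["fy"],1.0])
    M=Rq(c["orientation"]);o=np.array(c["origin"]);w=M@r
    if z is not None: return o+w*(z-o[2])/w[2]
    if d is None: d=c["depth"][int(round(v)),int(round(u))]
    return o+w*d
def save(c,n): cv2.imwrite(f"pics/{n}.png",c["frame"][:,:,::-1])
E
python3 - <<'E'
from h import *
for n in ("scene","top"):
    c=capture(n); save(c,n+"0")
    print(n,c["origin"],c["orientation"],c["fx"])
    for t in ("paddle","lid_edge","box","disc_a","disc_b","cup","bookend"):
        m=mark_of(c,t)
        for k in m[:2]:
            u,v=k["point"]; 
            print(t,round(k["conf"],2),np.round([u,v],1), np.round(p3(c,u,v),3) if 0<=u<639 and 0<=v<479 else "", np.round(p3(c,u,v,z={"paddle":.084,"lid_edge":.105}.get(t,0)),3))
print(sense())
E
```

```text
scene [ 1.20532327 -0.74483998  0.84944726] [-0.39434373  0.85869641  0.29353801 -0.14480653] 473.93283224524595
paddle 0.69 [298.3 227. ] [ 0.559 -0.04   0.088] [ 0.555 -0.036  0.084]
lid_edge 0.93 [341.9 202.8] [0.579 0.122 0.08 ] [0.599 0.094 0.105]
box 0.67 [367.1 245.7] [0.74  0.007 0.087] [0.687 0.092 0.   ]
disc_a 0.52 [345.5 200.9] [0.604 0.103 0.108] [0.517 0.227 0.   ]
disc_a 0.46 [332.4 194.4] [0.545 0.123 0.094] [0.464 0.23  0.   ]
disc_b 0.52 [345.5 200.9] [0.604 0.103 0.108] [0.517 0.227 0.   ]
disc_b 0.46 [332.4 194.4] [0.545 0.123 0.094] [0.464 0.23  0.   ]
cup 0.97 [337.8 300.5] [ 0.767 -0.149  0.042] [ 0.744 -0.118  0.   ]
cup 0.53 [416.1 203.7] [0.761 0.205 0.108] [0.697 0.343 0.   ]
bookend 0.71 [163.7 347.3] [ 0.591 -0.491  0.086] [ 0.522 -0.462  0.   ]
bookend 0.67 [366.7 244.9] [0.74  0.005 0.09 ] [ 0.684  0.094 -0.   ]
top [ 0.36177646 -0.04932266  1.49127625] [ 0.07622945 -0.69942909  0.70764477 -0.0650146 ] 550.1046052947129
paddle 0.87 [321.  265.3] [ 0.573 -0.037  0.076] [ 0.572 -0.037  0.084]
box 0.62 [273.2 225.1] [0.675 0.085 0.106] [0.699 0.095 0.   ]

[... 412 characters left out ...]
': 0.8, 'q': array([-1.44411464e+00,  2.45043066e-01,  1.55776774e+00, -2.35522018e-05,
        1.33873414e+00, -1.74110725e-01]), 'joint_velocities': array([ 3.53970689e-05, -1.36658602e-03,  5.57173113e-04,  8.88056001e-04,
       -1.34480571e-03, -6.54631772e-04]), 'tau': array([-6.25129869e-04, -4.29486752e+01, -3.26406813e+01, -1.78158962e-04,
        5.82967914e-04,  8.27527646e-08]), 'ee_pos': array([ 0.19257576, -0.62083637,  0.23134407]), 'tool_rot': array([ 2.51687235e-05,  8.05072140e-01, -5.93176912e-01,  8.16591078e-06]), 'contact_force': array([-0.56407497, -0.78050129, -0.2019261 ]), 'torque': array([ 0.01170883, -0.01818209, -0.00488701]), 'gripper_width': 0.0854966760537556}
```

View pics/scene0.png

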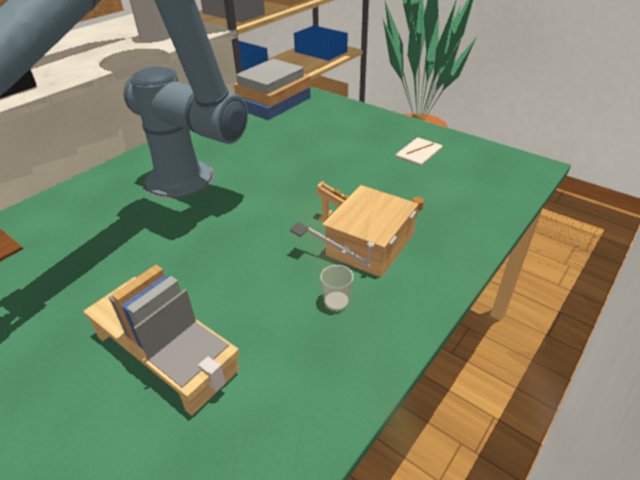

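View pics/top0.png

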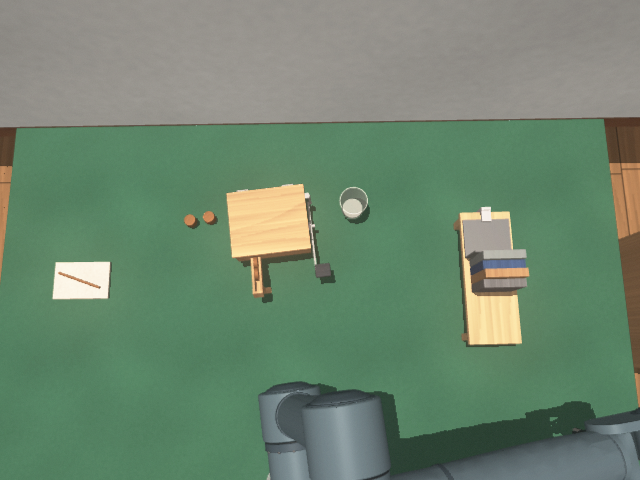

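```bash
python3 - <<'E'
from h import *
for n in ("scene","top"):
    c=capture(n)
    for t in ("paddle","lid"):
        m=silhouettes(c,t)
        for k in m[:2]:
            P=k["pixels"]; vs,us=np.nonzero(P); ok=c["depth"][vs,us]>0
            X=np.array([p3(c,u,v) for u,v in zip(us[ok],vs[ok])])
            print(n,t,round(k["conf"],2),len(X),np.round(np.median(X,0),3),np.round(np.percentile(X,[3,97],axis=0),3).tolist())
    if n=="top":
        m=c["depth"]; v,u=np.mgrid[0:480,0:640]
        X=np.array([p3(c,a,b) for a,b in zip(u.ravel(),v.ravel())]); np.save("topX.npy",X.reshape(480,640,3))
        Z=X[:,2].reshape(480,640); XX=X.reshape(480,640,3)
        lid=((Z>.099)&(Z<.112)&(XX[...,0]>.5)&(XX[...,0]<.85)&(abs(XX[...,1]-.07)<.2)).astype(np.uint8)
        nn,l,s,ce=cv2.connectedComponentsWithStats(cv2.morphologyEx(lid,cv2.MORPH_OPEN,np.ones((5,5))))
        i=1+np.argmax(s[1:,4]); q=XX[l==i][:,:2].astype(np.float32); print("lid rect",cv2.minAreaRect(q))
        cv2.imwrite("pics/topcrop0.png",cv2.resize(c["frame"][180:330,200:400,::-1],None,fx=4,fy=4))
        r=XX[250:285:3,305:335:3]; 
        for row in r: print(" ".join("%.3f,%.3f,%.3f"%tuple(p) for p in row[::2]))
E
```

```text
scene paddle 0.58 443 [ 0.607 -0.018  0.071] [[0.548, -0.057, 0.042], [0.752, -0.003, 0.089]]
scene lid 0.88 3389 [0.696 0.088 0.108] [[0.61, -0.001, 0.103], [0.775, 0.194, 0.11]]
scene lid 0.68 486 [ 0.623 -0.016  0.068] [[0.547, -0.055, 0.039], [0.753, -0.002, 0.089]]
top paddle 0.81 261 [ 0.565 -0.037  0.083] [[0.544, -0.06, 0.043], [0.752, -0.008, 0.092]]
top lid 0.59 5263 [0.687 0.098 0.106] [[0.605, 0.003, 0.099], [0.772, 0.194, 0.111]]
lid rect ((0.6900359392166138, 0.09932955354452133), (0.17647521197795868, 0.20418885350227356), 6.0261616706848145)
0.620,0.006,0.043 0.627,-0.009,0.001 0.627,-0.026,0.002 0.626,-0.042,0.005 0.626,-0.059,0.004
0.618,0.007,0.003 0.619,-0.009,-0.001 0.619,-0.026,-0.004 0.619,-0.042,-0.003 0.618,-0.059,0.003
0.610,0.007,0.003 0.610,-0.009,0.002 0.610,-0.026,-0.001 0.609,-0.042,0.005 0.609,-0.058,0.002
0.602,0.007,0.000 0.602,-0.009,0.003 0.602,-0.025,-0.001 0.601,-0.042,0.003 0.602,-0.058,-0.005
0.594,0.008,0.000 0.593,-0.009,0.002 0.593,-0.025,0.002 0.593,-0.042,-0.001 0.593,-0.058,0.004
0.586,0.008,0.000 0.585,-0.009,0.004 0.572,-0.027,0.086 0.572,-0.042,0.085 0.573,-0.058,0.080
0.577,0.008,-0.001 0.577,-0.009,0.002 0.565,-0.027,0.080 0.565,-0.042,0.084 0.564,-0.058,0.086
0.569,0.008,0.003 0.569,-0.009,0.003 0.557,-0.026,0.083 0.557,-0.042,0.085 0.557,-0.057,0.085
0.562,0.008,-0.006 0.560,-0.009,0.002 0.550,-0.026,0.081 0.548,-0.042,0.091 0.548,-0.057,0.092
0.553,0.008,-0.002 0.551,-0.009,0.009 0.541,-0.026,0.089 0.552,-0.041,0.001 0.552,-0.058,-0.001
0.545,0.008,-0.001 0.544,-0.009,0.005 0.543,-0.025,0.005 0.544,-0.041,-0.001 0.544,-0.058,-0.001
0.536,0.008,-0.002 0.536,-0.009,0.002 0.536,-0.025,0.001 0.536,-0.041,0.000 0.536,-0.057,-0.001
```

The scene view shows the box with its lid around (370,215) and the paddle at (299,229). The top view shows the chute with its discs at (257,275), the paddle at (322,270), the cup at (353,205) and the bookend at (495,270). The heights agree: lid 0.106 against 0.105, paddle about 0.084. The box is yawed about +5°. The joint path at z = 0.23 would pass over the bookend (0.215 high), so I'll rise first.

```bash
python3 - <<'E'
from h import *
X=np.load("topX.npy").reshape(-1,3)
m=(X[:,2]>.07)&(X[:,2]<.1)&(X[:,0]>.52)&(X[:,0]<.59)&(X[:,1]<-.005)&(X[:,1]>-.09)
r=cv2.minAreaRect(X[m][:,:2].astype(np.float32)); c=np.mean(X[m],0); print(r,c,m.sum())
yaw=np.deg2rad(5.5); fx=np.array([np.cos(yaw),np.sin(yaw),0]); fy=np.array([-np.sin(yaw),np.cos(yaw),0])
t=.25
z=np.sin(t)*fx+np.array([0,0,-np.cos(t)]); x=-fy; y=np.cross(z,x)
q=R.from_matrix(np.c_[x,y,z]).as_quat(); q=[q[3],q[0],q[1],q[2]]
pc=c.copy(); pc[:2]=(np.array(r[0])+c[:2])/2
tp=pc+.006*fx
np.savez("plan.npz",q=q,tp=tp,fx=fx)
print(tp,q)
for h in (.3,.12,.03): print(inverse_kinematics([tp[0],tp[1],h],q))
E
```

```text
((0.5668157935142517, -0.04007992893457413), (0.04921618103981018, 0.03962026908993721), 5.222589015960693) [ 0.56127625 -0.03965901  0.08423808] 212
[ 0.5700184  -0.03929439  0.08423808] [np.float64(-0.09228649769133328), np.float64(0.7344426993332969), np.float64(-0.6671207778591091), np.float64(0.08382715245399397)]
[-0.31195111 -0.13776829  1.84513727  0.10526495  1.20584602  1.13653747]
[-0.31195111  0.06240387  1.99856855  0.13048822  0.85461872  1.08828472]
[-0.31195111  0.22454398  2.01961302  0.15805708  0.67330969  1.05026489]
```

```bash
python3 - <<'E'
from h import *
P=np.load("plan.npz"); q=P["q"].tolist()
tp=np.array([.5660,-.0395]); np.save("tp.npy",tp)
move_gripper(0.0)
s=sense(); p=s["ee_pos"]
move_linear([p[0],p[1],.40],v=.25)
move_to([tp[0]-.05,tp[1],.36],q)
move_linear([tp[0],tp[1],.125],v=.2)
s=sense(); print(s["time"],s["ee_pos"],s["contact_force"],s["gripper_width"])
for n in ("scene","top"):
    c=capture(n); save(c,n+"1")
    im=c["frame"][130:300,220:440] if n=="scene" else c["frame"][180:330,200:400]
    cv2.imwrite(f"pics/{n}1c.png",cv2.resize(im[:,:,::-1],None,fx=3,fy=3,interpolation=cv2.INTER_CUBIC))
E
```

```text
6.4083 [ 0.56670518 -0.03975949  0.12625451] [ 0.92988546 -0.39206868  0.51345119] 0.00036306783108290054
```

View pics/scene1c.png

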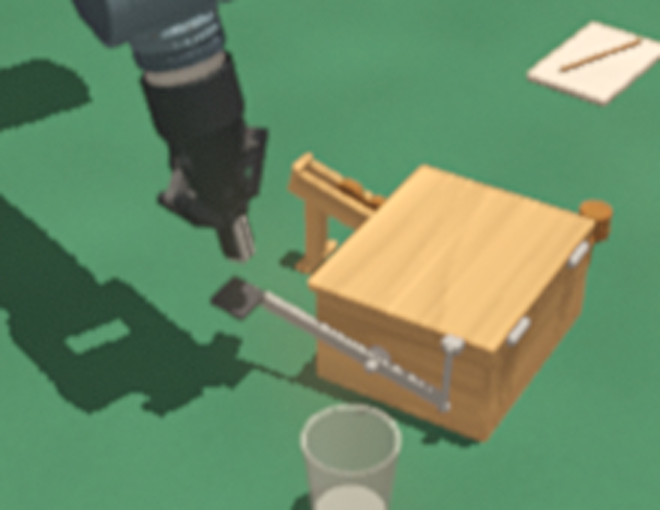

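View pics/top1c.png

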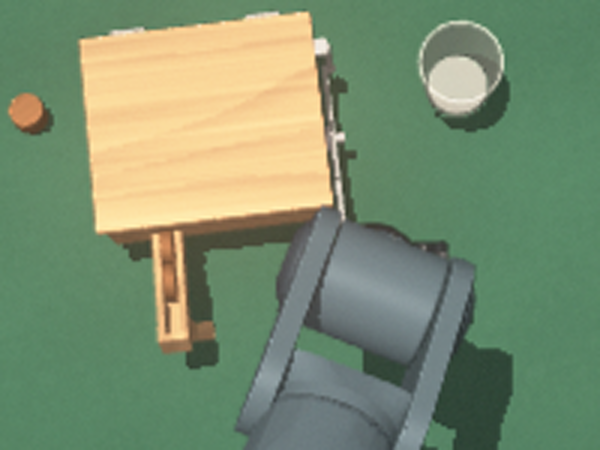

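In the scene crop the shut fingertips at (238,255) sit just above the paddle at (238,297), well clear of the lid and chute. Now I'll press.

```bash
python3 - <<'E'
from h import *
tp=np.load("tp.npy")
def rep(a): s=sense(); print(a,round(s["time"],2),np.round(s["ee_pos"],4),np.round(s["contact_force"],1))
print(move_linear([tp[0],tp[1],.060],v=.04,until_force=20)); rep("mid")
print(move_linear([tp[0],tp[1],.026],v=.03,until_force=20)); rep("low")
hold(1.2); rep("hold")
for n in ("scene","top"):
    c=capture(n); save(c,n+"2")
    im=c["frame"][110:280,220:440] if n=="scene" else c["frame"][180:330,200:400]
    cv2.imwrite(f"pics/{n}2c.png",cv2.resize(im[:,:,::-1],None,fx=3,fy=3,interpolation=cv2.INTER_CUBIC))
E
```

```text
False
mid 8.28 [ 0.5661 -0.0395  0.0602] [-4.4 -0.8  4.8]
True
low 9.15 [ 0.5671 -0.0396  0.0341] [-5.8  0.7 11.5]
hold 10.35 [ 0.5671 -0.0396  0.0341] [-6.3 -0.1 12. ]
```

View pics/scene2c.png

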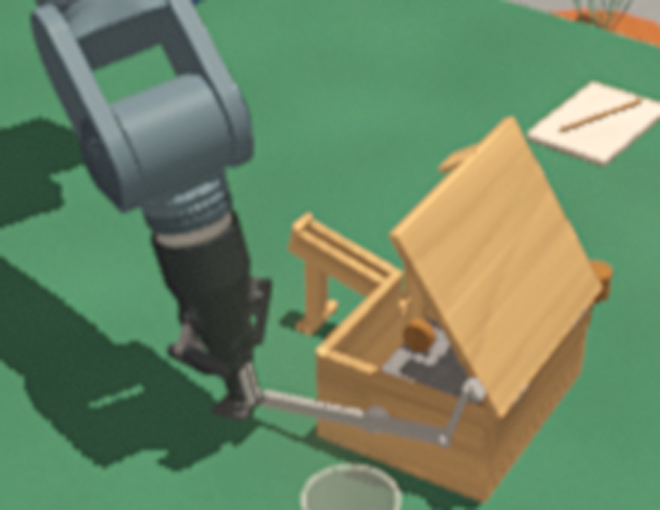

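View pics/top2c.png

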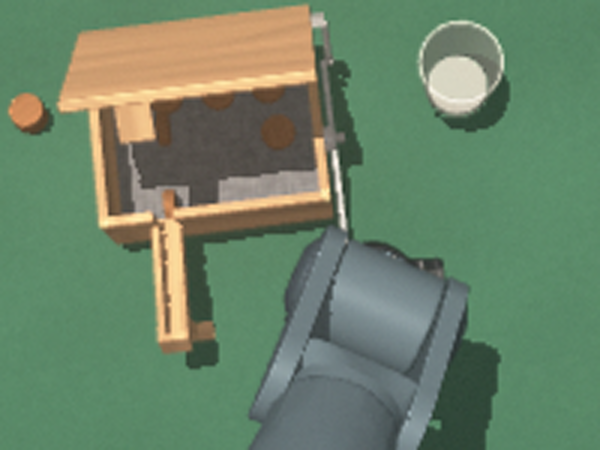

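The lid is up and the chute is empty. But one disc stands just inside the notch (top crop (168,203)), so I'll check that it has really dropped in.

```bash
python3 - <<'E'
from h import *
hold(.5)
c=capture("top"); cv2.imwrite("pics/top3c.png",cv2.resize(c["frame"][205:270,225:315,::-1],None,fx=8,fy=8,interpolation=cv2.INTER_CUBIC))
s=capture("scene"); cv2.imwrite("pics/scene3c.png",cv2.resize(s["frame"][180:250,310:400,::-1],None,fx=8,fy=8,interpolation=cv2.INTER_CUBIC))
yaw=np.deg2rad(5.5); o=np.array([.690,.099,0])
def bx(X): return R.from_euler('z',-yaw).apply(X-o)
for v in range(238,262,2): print(v," ".join("%d:%s"%(u,np.round(1000*bx(p3(c,u,v))).astype(int)) for u in range(250,264,2)))
for n,k in (("top",c),("scene",s)):
  for t in ("disc_a",):
    for d in silhouettes(k,t): 
        vs,us=np.nonzero(d["pixels"]); X=np.array([bx(p3(k,a,b)) for a,b in zip(us,vs) if k["depth"][b,a]>0])
        print(n,round(d["conf"],2),np.round(d["point"]),len(X),np.round(X.min(0),3),np.round(X.max(0),3),np.round(np.median(X,0),3))
print(sense()["time"])
E
```

```text
238 250:[-22  62   5] 252:[-25  56  15] 254:[-24  51   7] 256:[-25  45   8] 258:[-25  40   9] 260:[-25  35   5] 262:[-26  29   5]
240 250:[-27  63   3] 252:[-29  57   7] 254:[-29  52   7] 256:[-30  46   8] 258:[-30  41   5] 260:[-32  35  10] 262:[-31  30   6]
242 250:[-34  63  10] 252:[-341 -116 1491] 254:[-35  52   9] 256:[-36  46   8] 258:[-36  41   9] 260:[-37  35  10] 262:[-39  29  14]
244 250:[-39  63   7] 252:[-41  58  11] 254:[-47  49  37] 256:[-47  44  36] 258:[-46  39  29] 260:[-43  35  13] 262:[-44  30  14]
246 250:[-45  64   7] 252:[-46  58  12] 254:[-53  49  40] 256:[-53  44  39] 258:[-52  39  32] 260:[-49  36  13] 262:[-49  31  10]
248 250:[-52  64  14] 252:[-51  59   7] 254:[-51  54   6] 256:[-59  44  40] 258:[-59  39  40] 260:[-55  36  16] 262:[-54  31   7]
250 250:[-57  64  14] 252:[-58  59  13] 254:[-58  53  10] 256:[-64  44  42] 258:[-75  33  97] 260:[-76  28  95] 262:[-76  23  95]
252 250:[-79  54  98] 252:[-63  59  10] 254:[-63  54   9] 256:[-69  46  37] 258:[-81  34  97] 260:[-341 -116 1491] 262:[-80  24  89]
254 250:[-81  57  80] 252:[-78  54  62] 254:[-78  49  58] 256:[-78  44  58] 258:[-79  38  61] 260:[-81  32  67] 262:[-80  28  61]
256 250:[-81  60  56] 252:[-85  53  74] 254:[-83  49  58] 256:[-84  44  61] 258:[-88  36  82] 260:[-88  31  78] 262:[-80  31  28]
258 250:[-81  65  22] 252:[-92  52  80] 254:[-88  50  59] 256:[-89  45  58] 258:[-93  37  79] 260:[-94  32  80] 262:[-80  35   0]
260 250:[-83  67   5] 252:[-97  53  80] 254:[-95  49  65] 256:[-94  45  56] 258:[-99  37  80] 260:[-100   32   85] 262:[-86  35   1]
top 0.61 [255. 247.] 9 [-0.062  0.041  0.038] [-0.05   0.046  0.045] [-0.056  0.044  0.039]
top 0.51 [256. 224.] 39 [0.003 0.04  0.015] [0.029 0.049 0.046] [0.016 0.043 0.038]
scene 0.54 [359. 223.] 88 [-0.073  0.038  0.012] [-0.041  0.051  0.047] [-0.057  0.043  0.03 ]
11.15
```

View pics/top3c.png

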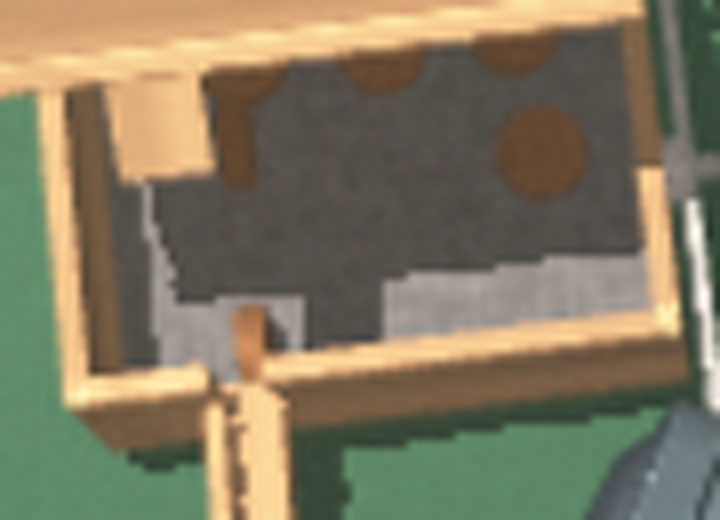

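View pics/scene3c.png

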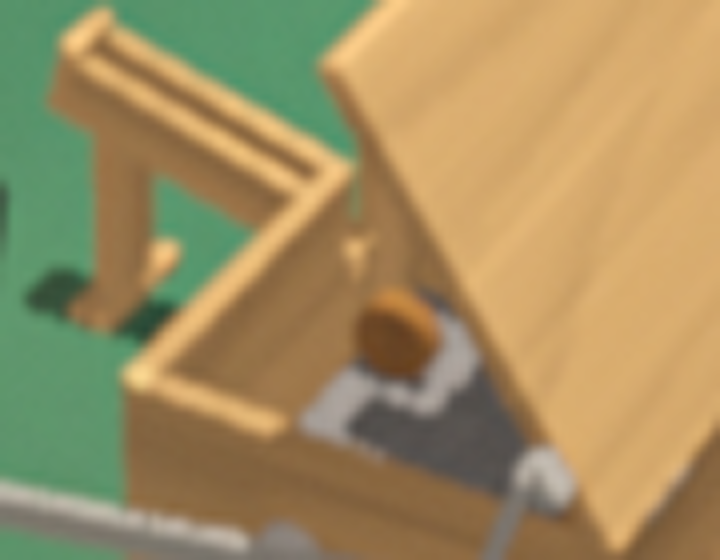

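Both discs stand on the box floor: in the box frame, x ≈ -57 and +16 mm, y ≈ 44 mm, tops at about 40 mm. The chute is empty. I'll check the lid angle from depth, then ease the lever up.

```bash
python3 - <<'E'
from h import *
tp=np.load("tp.npy")
def rep(a): s=sense(); print(a,round(s["time"],2),np.round(s["ee_pos"],4),np.round(s["contact_force"],1))
s=capture("scene")
X=np.array([p3(s,u,v) for u in range(375,395,2) for v in range(190,220,2) if s["depth"][v,u]>0])
n=np.linalg.svd(X-X.mean(0))[2][2]; print("lid angle",np.arccos(abs(n[2])), "resid",np.std((X-X.mean(0))@n))
if np.arccos(abs(n[2]))>0.8:
    move_linear([tp[0],tp[1],.060],v=.014); rep("up1")
    move_linear([tp[0],tp[1],.100],v=.011); rep("up2")
    move_linear([tp[0],tp[1],.140],v=.06); rep("clear")
    move_linear([tp[0]-.06,tp[1],.26],v=.15); rep("away")
    for n in ("scene","top"):
        c=capture(n); save(c,n+"4")
        im=c["frame"][110:280,220:440] if n=="scene" else c["frame"][180:330,200:400]
        cv2.imwrite(f"pics/{n}4c.png",cv2.resize(im[:,:,::-1],None,fx=3,fy=3,interpolation=cv2.INTER_CUBIC))
        for t in ("paddle",):
            for k in mark_of(c,t)[:1]: print(t,k["conf"],p3(c,*k["point"]))
        if n=="scene":
            X=np.array([p3(c,u,v) for u in range(350,400,3) for v in range(205,230,3) if c["depth"][v,u]>0])
            nn=np.linalg.svd(X-X.mean(0))[2][2]; print("lid angle",np.arccos(abs(nn[2])),X[:,2].min(),X[:,2].max())
E
```

```text
lid angle 0.9603517869046099 resid 0.001295029010659371
up1 13.23 [ 0.5664 -0.0396  0.0603] [-0.5  1.4  4.6]
up2 17.02 [ 0.566  -0.0395  0.1   ] [-1.1 -0.6 -0.2]
clear 17.83 [ 0.5657 -0.0394  0.1397] [ 0.2  0.2 -0.9]
away 18.88 [ 0.5056 -0.0394  0.2588] [ 0.3 -0.6 -0.7]
paddle 0.73 [ 0.5578498  -0.02612076  0.08531758]
lid angle 0.0009985432504536686 0.10327848062411549 0.11197995238410186
paddle 0.86 [ 0.56571691 -0.03950581  0.08597873]
```

```bash
ls pics
```

```text
scene0.png
scene1.png
scene1c.png
scene2.png
scene2c.png
scene3c.png
scene4.png
scene4c.png
top0.png
top1.png
top1c.png
top2.png
top2c.png
top3c.png
top4.png
top4c.png
topcrop0.png
```

View pics/scene4c.png

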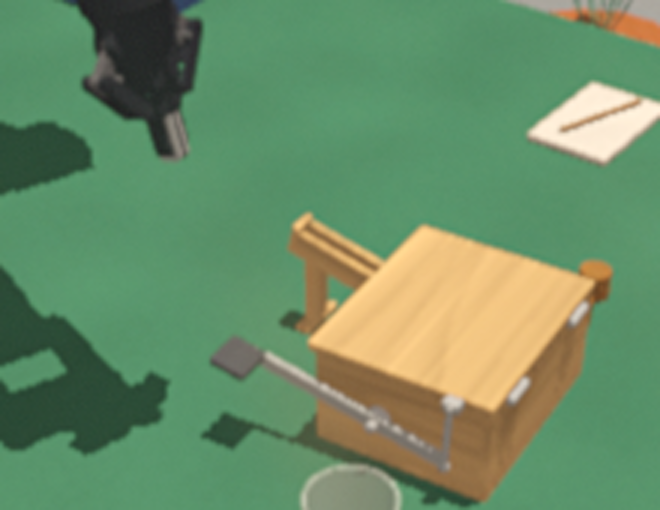

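```bash
python3 - <<'E'
from h import *
finish_job(); print(sense()["time"])
E
```

```text
the job is handed in; nothing more can be done
the job is handed in; nothing more can be done
```

The job is done and handed in at about 19 s of robot time, with no verdict reported. I pressed the paddle down with the shut fingertips, waited for both discs to roll in, then eased the lever up over about 6 s and moved clear.

- **Lid up:** with the lever down, depth put the lid at 0.96 rad and the chute was empty. Both discs stood on the box floor, at about x = -57 and +16 mm, y = 44 mm in the box frame, with their tops at about 40 mm.
- **After closing:** depth put the lid at 0.001 rad. The paddle was back at 85–86 mm, against 84 mm nominal. The gripper was clear in the air at z = 0.26 m.
- **Not checked:** I could not see the discs again once the lid was shut, so their final rest is inferred from the view with the lid open. I did not measure the lid's closing speed. I only went by the slow lever return, with the finger still carrying about 4.6 N partway up.
- **Disagreement:** the two cameras' final paddle marks differed by about 13 mm sideways, which I put down to noise in the mark detector since the heights agreed.

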